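Clear the chopping board into the scrap tub

ROBOT

A 7-joint arm with a two-finger parallel gripper is mounted at the origin on the work surface. World frame = base frame: x ahead of the robot, y to its left, z up, the work surface at z = 0. Lengths are in m, angles in rad, forces in N, time in s.
With the tool pointing down it reaches from about 0.4 to 0.875 m from the base axis. Payload 19.3 kg.
Tool frame: the origin (TCP) lies at the very end of the fingers, on their centre line; the grasp point (between the pads) lies 19 mm behind it; z points along the fingers, y is the line along which they close (so a half turn about z gives the same grasp; the last joint's range is limited). The gripper opens to 85 mm and grips with 20 to 120 N. Pads are 22 mm wide; open, the fingers measure 114 mm over their backs; the gripper's body (76 mm by 85 mm) begins 54 mm behind the grasp point. The pads swing forward as they close: fully open they stand 13 mm farther back than shut.
Start: joints at [1.106, 0.521, -0.036, 1.599, 0.021, 1.021, -0.113], TCP at [0.24, -0.577, 0.231] pointing down, gripper open.
Joint ranges: [-2.91, 2.91], [-0.3, 2.13], [-1.5, 1.42], [0.17, 2.43], [-1.26, 4.41], [0.16, 1.93], [-2.52, 2.52]. Speed limits (rad/s): [1.89, 1.89, 2.39, 2.39, 3.01, 3.01, 3.01].

INTERFACE

Orientations are given as [roll, pitch, yaw] about the fixed x, y, z axes, in that order (R = Rz(yaw) Ry(pitch) Rx(roll)).
In Python, from workcell import monitor, optics, job_done gives the robot as it stands.
- The arm moves only by the shell command python3 -m handwheel 'ROWS' [FORCE]. ROWS is JSON, a list of rows, each an object of numbers: "dx", "dy", "dz": the shift along the tool's x, y, z in cm; "wx", "wy", "wz": the turn, a rotation vector about the tool's x, y, z in rad; "claw": the opening in per cent of the stroke, from 0 (shut) to 100 (fully open). A call has 1 to 8 rows; each row shifts and turns the commanded pose from where the row before left it, along the tool's axes as they then stand; what a row does not reach is not made up. A row lasts 1/8 s, in which the tool goes at most 62.5 mm and 10.7 degrees, less where a joint would pass 70% of its speed; a pose out of reach is approached as far as the arm can. A call with a gripper value outside its range is refused whole. The fingers move at their own pace and stop on an object; FORCE is the grip in N (left out, the last holds). Time passes only in rows, so rows that do not move let the fingers close. It gives the time, the measured TCP pose, the force, the opening and the grip force at its end, in the units of the state.
- monitor.observe(): the state, without advancing time (a new reading comes with each control period).
- optics.grab_frame(name): name is "scene" or "top"; returns a dict with "frame" (420x560x3 uint8, blue, green, red), "fovy" (degrees; the focal length in pixels is half the picture's height over the tangent of half this angle, whatever the lens; pixels are square), "cx", "cy" (the principal point, pixels), "R" (3x3) and "t" (3): a world point X has camera coordinates R X + t. Camera axes: x right, y down, z forward; pixel columns grow to the right and rows downward; lengths in m; the calibration is good to about 2 mm. A picture is of the moment at which its call begins. There is no depth.
- job_done(): hands the job in; it is judged then, once.
Trained networks look in the newest picture that a camera, given by its name, has taken for a name from the list of things; names that differ only in an ending like _2 or _b are one class to them, and where a whole thing is asked for, a point or a joint stands for the part that bears it (a point fixed in the world has none). Each returns a list of dicts, best first, with "p" (0 to 1); they miss things now and then, are a little off and sometimes report something else, mostly with a low value. They report only what shows in the picture. A call takes as long as a camera call.
- optics.masks_of(name, camera): "region" (420x560 bool, what is visible of it) and "rect" ([left, top, width, height] in pixels, round what is visible of it).
The state is a dict: "clock": time; "qpos": joint angles; "qd": joint speeds; "joint_efforts": joint torques, N m; "position": TCP position; "tool_rot": TCP orientation; "force": force on the tool from outside, world axes, zero at the start; "moment": the same for the moment, N m; "grip_width": finger opening in m; "finger_force": force on a finger pad.
Only numpy, scipy, OpenCV 4.12 (cv2) and the standard library are available. Lean on these libraries where they do the work, as an engineer would, in place of code of your own. Each camera call takes 0.05 s, during which the arm holds its last target. There are 200 camera calls.

TASK

Clear the three scraps off the green chopping board - the squeezed lemon half, the bone and the bread heel - into the open grey scrap tub, in any order, and when all three are inside, swing its blue lid fully shut. Leave the tomato on the board, and do not disturb the knife, cup, spice jar and oil bottle.

Things in the scene. Friction and masses are not known exactly. Their poses are not given: they have to be found in the camera images.
- board: Green plastic chopping board, 260 (its x) x 320 (its y) x 15 mm thick, fixed to the table. Origin: centre of its underside, on the table; its top is at 15 mm.
- tub: Grey open scrap tub, fixed to the table: outside 180 (its x) x 220 (its y) x 120 mm high, walls and floor 5 mm. Origin: centre of its underside. The blue lid is hinged on the rim at its +x side (90 mm from the centre), which faces away from the board, to the robot's right.
- tub_lid (a joint): Hinge of the blue lid, rad: 0 = shut flat on the rim, about 1.6 = standing upright, 1.9 = limit, leaning outwards. Stiff enough to stay at any angle; it has to be pushed all the way down. The lid is a plate 8 mm thick that covers the tub's whole rim (about 180 mm from hinge to free edge, 220 mm wide).
- tub_lid_hinge (a point): Middle of the lid's hinge line, at the tub's rim (120 mm high); the hinge line runs along the tub's y axis.
- tub_lid_handle (a point): Grip point of the black knob on the outer (upper) face of the lid, 150 mm from the hinge line, midway along the width; the knob is about 30 mm across and this point lies 35 mm out from the outer face.
- lemon: Squeezed lemon half, yellow, cut face up: 58 mm across at the top, narrowing to 28 mm at the foot, 28 mm high. Origin: centre of its underside. Lies on the board.
- bone: Cream-coloured bone lying flat along its own x: 92 mm long, shaft 15 mm wide and 16 mm high (4 to 20 mm above the board), knuckles at both ends 42 mm wide and 24 mm high; 44 mm of bare shaft between the knuckles. Origin: under its middle, at the level of its underside.
- bread: Brown heel of bread, a rounded block: 80 (its x) x 46 (its y) x 42 mm high. Origin: centre of its underside. Lies on the board.
- tomato: Whole red tomato, 70 mm across, 51 mm high (59 with its green stalk), standing on the board; not a scrap, stays there. Origin: centre of its underside.
- knife: Kitchen knife lying on the table left of the board, along its own x: 310 mm long (160 mm to the handle's end at -x, 150 mm to the tip), 40 mm wide, 18 mm high. Origin: on the table under its length.
- shaker: Small amber spice jar with yellow cap, 42 mm across, 95 mm high, standing beyond the board and tub. Origin: centre of its underside.
- ramekin: Small white ceramic cup, 84 mm across, 45 mm high, beyond the board, to the left. Origin: centre of its underside.
- oil: Green oil bottle, 64 mm across, 200 mm high, standing beyond the tub. Origin: centre of its underside.

How it is judged:
By the outcome, as a careful person would: the job done as asked, in the order asked, and still so for the second after the job is handed in, with the robot touching nothing.
It also fails if it takes over 72 s, if anything falls off the work surface, if the arm or the gripper's body presses on something with over 40 N, if the wrist force passes 120 N, or if a joint passes its speed limit or range.

## Working session

There is one attempt and no reset: what is moved stays moved. The work goes in short steps, Python scripts to look and compute and a shell command to move; the robot and the scene stay as the last step left them, time stands still between calls to the robot, and variables do not carry over. Pictures are saved under pics/ and viewed, at most 10 in all, crops included, and the job is handed in when it is done.

```bash
mkdir -p pics; cat > h.py <<'E'
import numpy as np, cv2
from workcell import monitor, optics, job_done
def cam(n):
    d=optics.grab_frame(n); d['R']=np.array(d['R']); d['t']=np.array(d['t'])
    d['f']=210/np.tan(np.radians(d['fovy'])/2); return d
def ray(d,u,v,z):
    r=d['R'].T@np.array([(u-d['cx'])/d['f'],(v-d['cy'])/d['f'],1]); c=-d['R'].T@d['t']
    return c+r*(z-c[2])/r[2]
def proj(d,X):
    p=d['R']@np.array(X)+d['t']; return p[:2]/p[2]*d['f']+[d['cx'],d['cy']]
def find(n,c,d,z):
    out=[]
    for m in optics.masks_of(n,c)[:2]:
        r=np.array(m['region']).astype(np.uint8)
        ps=np.argwhere(r)[:,::-1]
        if len(ps)<5: continue
        w=np.array([ray(d,u,v,z)[:2] for u,v in ps])
        b=cv2.minAreaRect((w*1000).astype(np.float32))
        out.append((round(m['p'],2),m['rect'],w.mean(0).round(3).tolist(),'minrect',np.round(b[0]).tolist(),np.round(b[1]).tolist(),round(b[2])))
    return out
E
python3 - <<'E'
from h import *
s=monitor.observe(); print({k:np.round(v,3).tolist() for k,v in s.items()})
for c in ['top','scene']:
    d=cam(c); cv2.imwrite(f'pics/{c}0.png',d['frame']); print(c,(-d['R'].T@d['t']).round(3),d['R'].round(2).tolist())
    for n,z in [('board',.015),('tub',.12),('tub_lid',.2),('lemon',.04),('bone',.03),('bread',.05),('tomato',.04),('knife',.01),('shaker',.09),('ramekin',.045),('oil',.2)]:
        if c=='top' or n in('lemon','bone','bread','tub_lid'):
            for o in find(n,c,d,z): print(n,o)
E
```

```text
{'clock': 0.0, 'qpos': [1.106, 0.522, -0.036, 1.6, 0.021, 1.021, -0.113], 'qd': [0.0, -0.002, -0.001, -0.001, 0.002, -0.001, -0.0], 'joint_efforts': [-0.001, -92.712, 1.98, -36.993, 0.018, 0.008, -0.0], 'position': [0.24, -0.577, 0.231], 'tool_rot': [-3.14, 0.0, 0.395], 'force': [-0.148, 0.288, 0.371], 'moment': [-0.016, 0.009, -0.017], 'finger_force': 0.0, 'grip_width': 0.085}
top [0.543 0.051 1.14 ] [[-0.01, -1.0, -0.0], [-1.0, 0.01, -0.05], [0.05, 0.0, -1.0]]
board (0.93, [203.0, 175.9, 127.2, 107.7], [0.544, 0.086], 'minrect', [545.0, 89.0], [264.0, 322.0], 9)
tub (0.6, [357.4, 187.7, 134.7, 103.5], [0.516, -0.291], 'minrect', [512.0, -303.0], [339.0, 263.0], 89)
tub_lid (0.98, [434.3, 190.2, 55.3, 104.5], [0.515, -0.355], 'minrect', [513.0, -368.0], [123.0, 245.0], 88)
lemon (0.91, [286.1, 187.7, 18.3, 20.2], [0.627, 0.01], 'minrect', [627.0, 9.0], [52.0, 49.0], 89)
lemon (0.29, [357.3, 188.3, 133.7, 105.0], [0.515, -0.317], 'minrect', [509.0, -329.0], [363.0, 284.0], 89)
bone (0.76, [285.1, 230.1, 32.9, 26.9], [0.505, 0.003], 'minrect', [507.0, 2.0], [43.0, 92.0], 23)
bread (0.
[... 726 characters left out ...]
9, [393.6, 134.1, 43.6, 34.9], [0.722, -0.263], 'minrect', [724.0, -266.0], [57.0, 108.0], 30)
scene [ 1.078 -0.295  1.023] [[0.54, 0.84, 0.01], [0.71, -0.45, -0.54], [-0.45, 0.3, -0.84]]
tub_lid (0.67, [91.1, 178.6, 65.8, 115.6], [0.501, -0.349], 'minrect', [491.0, -364.0], [344.0, 69.0], 1)
tub_lid (0.24, [250.3, 271.6, 21.4, 25.6], [0.763, -0.15], 'minrect', [763.0, -150.0], [37.0, 62.0], 60)
lemon (0.79, [281.0, 221.7, 18.4, 22.4], [0.627, 0.008], 'minrect', [627.0, 7.0], [50.0, 57.0], 58)
bone (0.55, [251.2, 197.1, 23.0, 26.2], [0.51, -0.004], 'minrect', [510.0, -2.0], [38.0, 88.0], 22)
bread (0.74, [326.5, 181.5, 26.9, 28.1], [0.601, 0.184], 'minrect', [601.0, 185.0], [49.0, 92.0], 15)
```

View pics/top0.png

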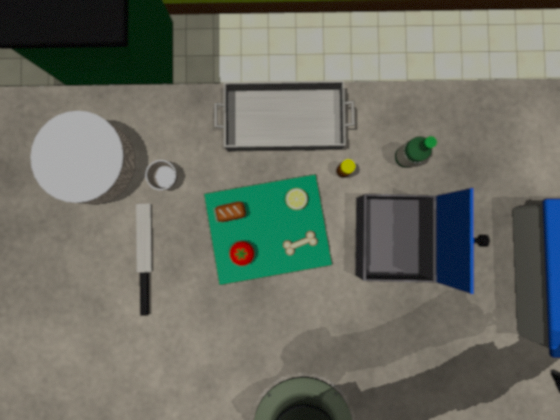

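View pics/scene0.png

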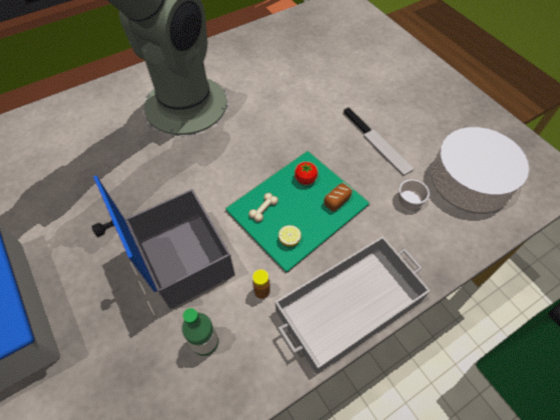

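The top view shows the lemon at (296,199), bone at (300,244), bread at (231,211) and tomato at (242,253). The tub rim spans about (360–434, 195–280), with the lid standing up on its right and the knob at (483,240). The scene view agrees. I'll zoom in on the tub for its geometry.

```bash
python3 - <<'E'
from h import *
d=cam('top'); print(d['f'],d['cx'],d['cy'])
cv2.imwrite('pics/tubcrop.png',cv2.resize(d['frame'][180:300,350:500],None,fx=5,fy=5,interpolation=cv2.INTER_CUBIC))
for u,v,z in [(359,195,.12),(360,280,.12),(436,197,.12),(436,280,.12),(472,190,.3),(472,291,.3),(483,240,.27)]: print(u,v,ray(d,u,v,z).round(3))
E
```

```text
404.4984227940493 280.0745221277745 210.66383439828942
359 195 [ 0.627 -0.146  0.12 ]
360 280 [ 0.413 -0.144  0.12 ]
436 197 [ 0.619 -0.34   0.12 ]
436 280 [ 0.411 -0.334  0.12 ]
472 190 [ 0.619 -0.346  0.3  ]
472 291 [ 0.411 -0.339  0.3  ]
483 240 [ 0.514 -0.38   0.27 ]
```

View pics/tubcrop.png

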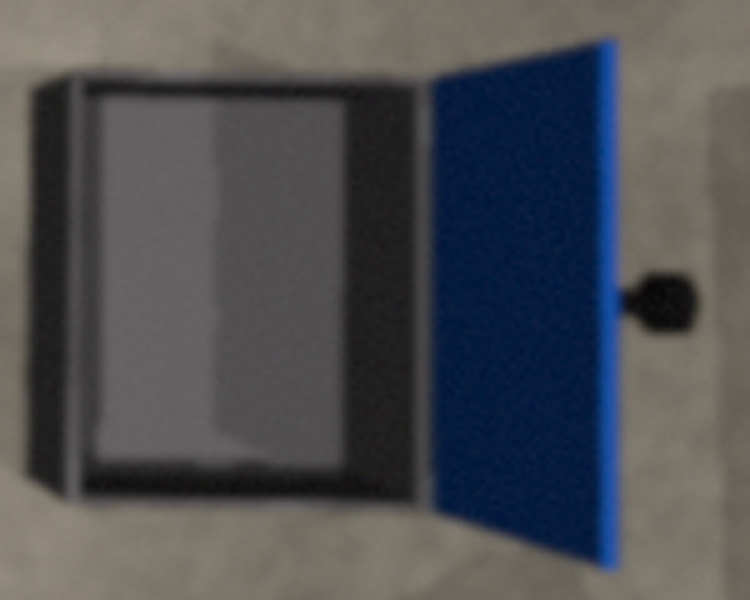

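```bash
cat >> h.py <<'E'
def to(x,y,z,yawdeg=None):
    """remaining shift in the current tool axes (cm) and turn wz, assuming tool points down"""
    from scipy.spatial.transform import Rotation as Ro
    s=monitor.observe(); R=Ro.from_euler('xyz',s['tool_rot']).as_matrix()
    dl=R.T@(np.array([x,y,z])-s['position'])*100
    yaw=s['tool_rot'][2]
    a=None if yawdeg is None else (-(np.radians(yawdeg)-yaw)+np.pi)%(2*np.pi)-np.pi
    print('d cm',dl.round(2),'wz',a and round(a,3),'| pos',np.round(s['position'],4),'rot',np.round(s['tool_rot'],3),'t',round(s['clock'],2),'w',round(s['grip_width'],4))
E
python3 -m handwheel '[{"dz":-2.5,"wz":-0.175},{"dz":-2.5,"wz":-0.175},{"dz":-2.5,"wz":-0.175},{"dz":-2.5,"wz":-0.175},{"dz":-2.5,"wz":-0.175},{"dz":-2.5,"wz":-0.175},{"dz":-2.5,"wz":-0.175},{"dz":-2.5,"wz":-0.175}]' 40
python3 -c "
from h import *
to(.506,.001,.15,113)"
```

```text
d cm [ 46.75 -43.13   8.13] wz -1.578 | pos [ 0.2403 -0.5769  0.2313] rot [-3.142  0.     0.395] t 0.9 w 0.0858schema error: expected keys dx, dy, dz, wx, wy, wz, claw
```

```bash

python3 -m handwheel '[{"dx":0,"dy":0,"dz":-2.5,"wx":0,"wy":0,"wz":-0.175,"claw":100},{"dx":0,"dy":0,"dz":-2.5,"wx":0,"wy":0,"wz":-0.175,"claw":100},{"dx":0,"dy":0,"dz":-2.5,"wx":0,"wy":0,"wz":-0.175,"claw":100},{"dx":0,"dy":0,"dz":-2.5,"wx":0,"wy":0,"wz":-0.175,"claw":100},{"dx":0,"dy":0,"dz":-2.5,"wx":0,"wy":0,"wz":-0.175,"claw":100},{"dx":0,"dy":0,"dz":-2.5,"wx":0,"wy":0,"wz":-0.175,"claw":100},{"dx":0,"dy":0,"dz":-2.5,"wx":0,"wy":0,"wz":-0.175,"claw":100},{"dx":0,"dy":0,"dz":-2.5,"wx":0,"wy":0,"wz":-0.175,"claw":100}]' 40
python3 -c "
from h import *
to(.506,.001,.15,113)"
```

```text
clock: 1.9
position: [0.2403, -0.5769, 0.4322]
tool_rot: [-3.142, 0.0, 1.8]
force: [-0.4, 1.1, 0.6]
grip_width: 0.0855
finger_force: 0.0
d cm [50.22 39.03 28.21] wz -0.172 | pos [ 0.2403 -0.5769  0.4322] rot [-3.142  0.     1.8  ] t 1.9 w 0.0855
```

```bash

python3 -m handwheel '[{"dx":4.2,"dy":3.25,"dz":0,"wx":0,"wy":0,"wz":0,"claw":100},{"dx":4.2,"dy":3.25,"dz":0,"wx":0,"wy":0,"wz":0,"claw":100},{"dx":4.2,"dy":3.25,"dz":0,"wx":0,"wy":0,"wz":0,"claw":100},{"dx":4.2,"dy":3.25,"dz":0,"wx":0,"wy":0,"wz":0,"claw":100},{"dx":4.2,"dy":3.25,"dz":0,"wx":0,"wy":0,"wz":0,"claw":100},{"dx":4.2,"dy":3.25,"dz":0,"wx":0,"wy":0,"wz":0,"claw":100},{"dx":4.2,"dy":3.25,"dz":0,"wx":0,"wy":0,"wz":0,"claw":100},{"dx":4.2,"dy":3.25,"dz":0,"wx":0,"wy":0,"wz":0,"claw":100}]' >/dev/null
python3 -m handwheel '[{"dx":4.2,"dy":3.25,"dz":5,"wx":0,"wy":0,"wz":0,"claw":100},{"dx":4.2,"dy":3.25,"dz":5,"wx":0,"wy":0,"wz":0,"claw":100},{"dx":4.2,"dy":3.25,"dz":5,"wx":0,"wy":0,"wz":0,"claw":100},{"dx":4.0,"dy":3.25,"dz":5,"wx":0,"wy":0,"wz":0,"claw":100},{"dx":0,"dy":0,"dz":4,"wx":0,"wy":0,"wz":-0.172,"claw":100},{"dx":0,"dy":0,"dz":0,"wx":0,"wy":0,"wz":0,"claw":100}]' 40
python3 -c "
from h import *
to(.506,.001,.019,113)"
```

```text
clock: 3.65
position: [0.4953, -0.0273, 0.2175]
tool_rot: [-3.138, -0.002, 1.967]
force: [0.4, -0.5, 0.7]
grip_width: 0.0854
finger_force: 0.0
d cm [ 2.15  2.15 19.85] wz -0.005 | pos [ 0.4953 -0.0273  0.2175] rot [-3.138e+00 -2.000e-03  1.967e+00] t 3.65 w 0.0854
```

```bash

python3 -m handwheel '[{"dx":2.15,"dy":2.15,"dz":5,"wx":0,"wy":0,"wz":0,"claw":70},{"dx":0,"dy":0,"dz":5,"wx":0,"wy":0,"wz":0,"claw":70},{"dx":0,"dy":0,"dz":4,"wx":0,"wy":0,"wz":0,"claw":70},{"dx":0,"dy":0,"dz":3,"wx":0,"wy":0,"wz":0,"claw":70},{"dx":0,"dy":0,"dz":1.5,"wx":0,"wy":0,"wz":0,"claw":70},{"dx":0,"dy":0,"dz":0.9,"wx":0,"wy":0,"wz":0,"claw":70},{"dx":0,"dy":0,"dz":0,"wx":0,"wy":0,"wz":0,"claw":70}]' 40
python3 -c "
from h import *
to(.506,.001,.019,113)
d=cam('scene');cv2.imwrite('pics/s1.png',cv2.resize(d['frame'][100:300,150:420],None,fx=2.9,fy=2.9))"
```

```text
clock: 4.53
position: [0.5086, 0.0004, 0.0259]
tool_rot: [3.141, 0.001, 1.966]
force: [-0.4, 0.2, -0.3]
grip_width: 0.0599
finger_force: 0.0
d cm [ 0.16 -0.22  0.69] wz -0.007 | pos [5.086e-01 4.000e-04 2.590e-02] rot [3.141e+00 1.000e-03 1.966e+00] t 4.53 w 0.0599
```

View pics/s1.png

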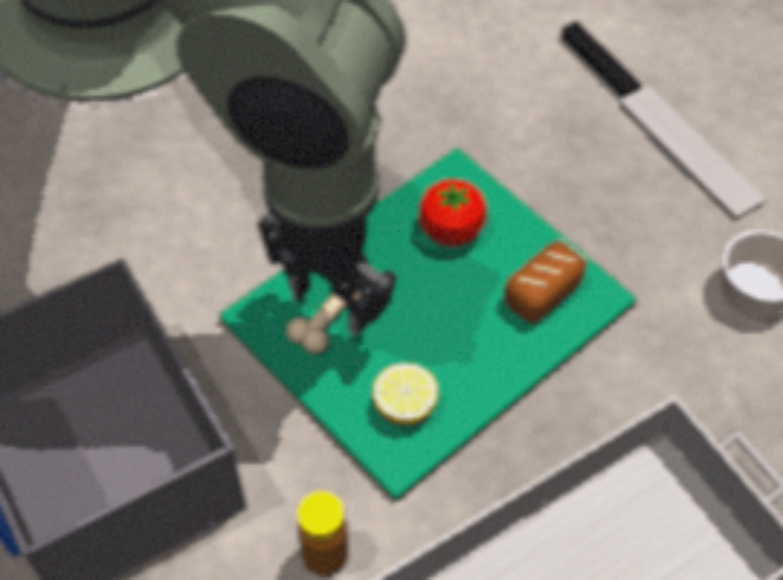

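The fingers straddle the bone's shaft, with the near knuckle showing at crop (310,335). I'll lower a little, close and lift.

```bash

python3 -m handwheel '[{"dx":0.1,"dy":-0.2,"dz":0.6,"wx":0,"wy":0,"wz":0,"claw":70},{"dx":0,"dy":0,"dz":0,"wx":0,"wy":0,"wz":0,"claw":0},{"dx":0,"dy":0,"dz":0,"wx":0,"wy":0,"wz":0,"claw":0},{"dx":0,"dy":0,"dz":0,"wx":0,"wy":0,"wz":0,"claw":0},{"dx":0,"dy":0,"dz":0,"wx":0,"wy":0,"wz":0,"claw":0},{"dx":0,"dy":0,"dz":0,"wx":0,"wy":0,"wz":0,"claw":0}]' 50
python3 -m handwheel '[{"dx":0,"dy":0,"dz":-3,"wx":0,"wy":0,"wz":0,"claw":0},{"dx":0,"dy":0,"dz":-5,"wx":0,"wy":0,"wz":0,"claw":0},{"dx":0,"dy":0,"dz":-5,"wx":0,"wy":0,"wz":0,"claw":0},{"dx":0,"dy":0,"dz":-5,"wx":0,"wy":0,"wz":0,"claw":0},{"dx":0,"dy":0,"dz":0,"wx":0,"wy":0,"wz":0,"claw":0}]' 50
python3 -c "
from h import *
to(.515,-.24,.2,113)"
```

```text
clock: 5.32
position: [0.5061, 0.0008, 0.0195]
tool_rot: [3.141, 0.0, 1.967]
force: [0.7, -0.4, 5.1]
grip_width: 0.0137
finger_force: 51.9
clock: 5.95
position: [0.5073, 0.0008, 0.2023]
tool_rot: [3.137, 0.002, 1.966]
force: [0.1, -1.0, -1.0]
grip_width: 0.0139
finger_force: 51.1
d cm [-22.52  -8.56   0.25] wz -0.006 | pos [0.5073 0.0008 0.2023] rot [3.137e+00 2.000e-03 1.966e+00] t 5.95 w 0.0139
```

```bash

python3 -m handwheel '[{"dx":-4.5,"dy":-1.7,"dz":0,"wx":0,"wy":0,"wz":0,"claw":0},{"dx":-4.5,"dy":-1.7,"dz":0,"wx":0,"wy":0,"wz":0,"claw":0},{"dx":-4.5,"dy":-1.7,"dz":0,"wx":0,"wy":0,"wz":0,"claw":0},{"dx":-4.5,"dy":-1.7,"dz":0,"wx":0,"wy":0,"wz":0,"claw":0},{"dx":-4.5,"dy":-1.7,"dz":0,"wx":0,"wy":0,"wz":0,"claw":0},{"dx":0,"dy":0,"dz":0,"wx":0,"wy":0,"wz":0,"claw":0},{"dx":0,"dy":0,"dz":0,"wx":0,"wy":0,"wz":0,"claw":0}]' 50
python3 -c "
from h import *
to(.515,-.24,.1,113)"
```

```text
clock: 6.82
position: [0.5139, -0.2389, 0.1985]
tool_rot: [-3.141, -0.001, 1.967]
force: [-0.0, 0.4, -0.2]
grip_width: 0.0133
finger_force: 51.1
d cm [-0.16  0.06  9.85] wz -0.005 | pos [ 0.5139 -0.2389  0.1985] rot [-3.141e+00 -1.000e-03  1.967e+00] t 6.83 w 0.0133
```

```bash

python3 -m handwheel '[{"dx":0,"dy":0,"dz":4,"wx":0,"wy":0,"wz":0,"claw":0},{"dx":0,"dy":0,"dz":4,"wx":0,"wy":0,"wz":0,"claw":0},{"dx":0,"dy":0,"dz":4,"wx":0,"wy":0,"wz":0,"claw":0},{"dx":0,"dy":0,"dz":0.5,"wx":0,"wy":0,"wz":0,"claw":0},{"dx":0,"dy":0,"dz":0,"wx":0,"wy":0,"wz":0,"claw":70},{"dx":0,"dy":0,"dz":0,"wx":0,"wy":0,"wz":0,"claw":70},{"dx":0,"dy":0,"dz":0,"wx":0,"wy":0,"wz":0,"claw":70},{"dx":0,"dy":0,"dz":0,"wx":0,"wy":0,"wz":0,"claw":70}]' 50
python3 -m handwheel '[{"dx":0,"dy":0,"dz":-4,"wx":0,"wy":0,"wz":0,"claw":100},{"dx":0,"dy":0,"dz":-4,"wx":0,"wy":0,"wz":0,"claw":100},{"dx":0,"dy":0,"dz":-4,"wx":0,"wy":0,"wz":0,"claw":100},{"dx":0,"dy":0,"dz":0,"wx":0,"wy":0,"wz":0,"claw":100}]' 50
python3 -c "
from h import *
to(.627,.009,.15,113)"
```

```text
clock: 7.82
position: [0.5144, -0.2398, 0.0748]
tool_rot: [3.141, 0.001, 1.967]
force: [-0.2, -1.2, 0.3]
grip_width: 0.0599
finger_force: 0.0
clock: 8.32
position: [0.5155, -0.2401, 0.1972]
tool_rot: [3.139, 0.004, 1.966]
force: [-0.3, -0.0, -1.3]
grip_width: 0.0852
finger_force: 0.0
d cm [18.7  19.87  4.71] wz -0.006 | pos [ 0.5155 -0.2401  0.1972] rot [3.139 0.004 1.966] t 8.32 w 0.0852
```

```bash

python3 -m handwheel '[{"dx":3.7,"dy":3.95,"dz":0,"wx":0,"wy":0,"wz":0,"claw":100},{"dx":3.7,"dy":3.95,"dz":0,"wx":0,"wy":0,"wz":0,"claw":100},{"dx":3.7,"dy":3.95,"dz":0,"wx":0,"wy":0,"wz":0,"claw":100},{"dx":3.7,"dy":3.95,"dz":0,"wx":0,"wy":0,"wz":0,"claw":100},{"dx":3.7,"dy":3.95,"dz":2,"wx":0,"wy":0,"wz":0,"claw":100},{"dx":0,"dy":0,"dz":3,"wx":0,"wy":0,"wz":0,"claw":100},{"dx":0,"dy":0,"dz":0,"wx":0,"wy":0,"wz":0,"claw":100},{"dx":0,"dy":0,"dz":0,"wx":0,"wy":0,"wz":0,"claw":100}]' 50
python3 -c "
from h import *
to(.627,.009,.02,113)
d=cam('top')
for n,z in [('bone',.02),('bread',.05),('lemon',.043)]: print(n,find(n,'top',d,z))
d=cam('scene')
for n,z in [('bread',.04),('lemon',.043)]: print(n,find(n,'scene',d,z))
"
```

```text
clock: 9.32
position: [0.6252, 0.0065, 0.1449]
tool_rot: [3.141, 0.0, 1.966]
force: [-0.2, 0.6, 0.4]
grip_width: 0.0854
finger_force: 0.0
d cm [ 0.16  0.25 12.49] wz -0.007 | pos [0.6252 0.0065 0.1449] rot [3.141 0.    1.966] t 9.32 w 0.0854
bone [(0.49, [392.8, 226.0, 9.8, 14.0], [0.532, -0.266], 'minrect', [532.0, -267.0], [30.0, 36.0], 89)]
bread [(0.64, [214.6, 201.0, 30.3, 19.0], [0.593, 0.189], 'minrect', [593.0, 189.0], [47.0, 82.0], 13), (0.44, [367.5, 189.0, 122.5, 101.9], [0.528, -0.359], 'minrect', [503.0, -343.0], [276.0, 326.0], 2)]
lemon [(0.67, [392.9, 134.4, 47.9, 33.0], [0.752, -0.317], 'minrect', [754.0, -320.0], [67.0, 124.0], 33), (0.2, [216.3, 203.0, 31.8, 15.1], [0.594, 0.188], 'minrect', [593.0, 189.0], [44.0, 80.0], 13)]
bread [(0.74, [324.4, 181.8, 27.2, 30.6], [0.596, 0.187], 'minrect', [595.0, 188.0], [48.0, 94.0], 15)]
lemon [(0.82, [279.2, 224.6, 21.9, 21.2], [0.629, 0.009], 'minrect', [628.0, 9.0], [55.0, 54.0], 58), (0.67, [93.1, 175.1, 144.5, 133.6], [0.487, -0.265], 'minrect', [409.0, -282.0], [278.0, 474.0], 88)]
```

```bash

python3 -m handwheel '[{"dx":0.2,"dy":0.3,"dz":4,"wx":0,"wy":0,"wz":0,"claw":100},{"dx":0,"dy":0,"dz":4,"wx":0,"wy":0,"wz":0,"claw":100},{"dx":0,"dy":0,"dz":3,"wx":0,"wy":0,"wz":0,"claw":100},{"dx":0,"dy":0,"dz":1.6,"wx":0,"wy":0,"wz":0,"claw":100},{"dx":0,"dy":0,"dz":0,"wx":0,"wy":0,"wz":0,"claw":100}]' 40
python3 -m handwheel '[{"dx":0,"dy":0,"dz":0,"wx":0,"wy":0,"wz":0,"claw":0},{"dx":0,"dy":0,"dz":0,"wx":0,"wy":0,"wz":0,"claw":0},{"dx":0,"dy":0,"dz":0,"wx":0,"wy":0,"wz":0,"claw":0},{"dx":0,"dy":0,"dz":0,"wx":0,"wy":0,"wz":0,"claw":0}]' 40
python3 -m handwheel '[{"dx":0,"dy":0,"dz":-3,"wx":0,"wy":0,"wz":0,"claw":0},{"dx":0,"dy":0,"dz":-5,"wx":0,"wy":0,"wz":0,"claw":0},{"dx":0,"dy":0,"dz":-5,"wx":0,"wy":0,"wz":0,"claw":0},{"dx":0,"dy":0,"dz":-5,"wx":0,"wy":0,"wz":0,"claw":0},{"dx":0,"dy":0,"dz":0,"wx":0,"wy":0,"wz":0,"claw":0}]' 40
python3 -c "
from h import *
to(.54,-.235,.2,113)"
```

```text
clock: 10.3
position: [0.6268, 0.0103, 0.0179]
tool_rot: [-3.141, -0.0, 1.967]
force: [-0.5, -0.3, 0.9]
grip_width: 0.0855
finger_force: 0.0
clock: 10.8
position: [0.6279, 0.0102, 0.02]
tool_rot: [3.14, 0.001, 1.966]
force: [-3.7, -1.0, 14.6]
grip_width: 0.0554
finger_force: 39.7
clock: 11.42
position: [0.6288, 0.0105, 0.2029]
tool_rot: [3.135, 0.003, 1.966]
force: [-0.2, -1.6, -1.5]
grip_width: 0.0557
finger_force: 42.5
d cm [-19.23 -17.66   0.23] wz -0.006 | pos [0.6288 0.0105 0.2029] rot [3.135e+00 3.000e-03 1.966e+00] t 11.43 w 0.0557
```

```bash

python3 -m handwheel '[{"dx":-3.9,"dy":-3.6,"dz":0,"wx":0,"wy":0,"wz":0,"claw":0},{"dx":-3.9,"dy":-3.6,"dz":0,"wx":0,"wy":0,"wz":0,"claw":0},{"dx":-3.9,"dy":-3.6,"dz":0,"wx":0,"wy":0,"wz":0,"claw":0},{"dx":-3.9,"dy":-3.6,"dz":0,"wx":0,"wy":0,"wz":0,"claw":0},{"dx":-3.6,"dy":-3.6,"dz":0,"wx":0,"wy":0,"wz":0,"claw":0},{"dx":0,"dy":0,"dz":0,"wx":0,"wy":0,"wz":0,"claw":0},{"dx":0,"dy":0,"dz":0,"wx":0,"wy":0,"wz":0,"claw":0}]' 40
python3 -m handwheel '[{"dx":0,"dy":0,"dz":4,"wx":0,"wy":0,"wz":0,"claw":0},{"dx":0,"dy":0,"dz":4,"wx":0,"wy":0,"wz":0,"claw":0},{"dx":0,"dy":0,"dz":3,"wx":0,"wy":0,"wz":0,"claw":0},{"dx":0,"dy":0,"dz":0,"wx":0,"wy":0,"wz":0,"claw":0},{"dx":0,"dy":0,"dz":0,"wx":0,"wy":0,"wz":0,"claw":90},{"dx":0,"dy":0,"dz":0,"wx":0,"wy":0,"wz":0,"claw":90},{"dx":0,"dy":0,"dz":0,"wx":0,"wy":0,"wz":0,"claw":90}]' 40
python3 -m handwheel '[{"dx":0,"dy":0,"dz":-4,"wx":0,"wy":0,"wz":0,"claw":90},{"dx":0,"dy":0,"dz":-4,"wx":0,"wy":0,"wz":0,"claw":100},{"dx":0,"dy":0,"dz":-4,"wx":0,"wy":0,"wz":0,"claw":100},{"dx":0,"dy":0,"dz":0,"wx":0,"wy":0,"wz":0,"claw":100}]' 40
python3 -c "
from h import *
to(.595,.188,.2,102)"
```

```text
clock: 12.3
position: [0.5352, -0.2358, 0.1982]
tool_rot: [3.141, -0.0, 1.967]
force: [0.7, 0.9, -0.3]
grip_width: 0.0556
finger_force: 42.5
clock: 13.18
position: [0.5355, -0.2365, 0.0892]
tool_rot: [3.141, 0.001, 1.967]
force: [0.5, -0.7, 0.1]
grip_width: 0.0773
finger_force: 0.0
clock: 13.68
position: [0.5364, -0.2368, 0.2115]
tool_rot: [3.138, 0.004, 1.966]
force: [0.5, 0.4, -0.4]
grip_width: 0.0854
finger_force: 0.0
d cm [36.94 21.77  1.08] wz 0.186 | pos [ 0.5364 -0.2368  0.2115] rot [3.138 0.004 1.966] t 13.68 w 0.0854
```

```bash

python3 -m handwheel '[{"dx":4.6,"dy":2.7,"dz":0,"wx":0,"wy":0,"wz":0,"claw":100},{"dx":4.6,"dy":2.7,"dz":0,"wx":0,"wy":0,"wz":0,"claw":100},{"dx":4.6,"dy":2.7,"dz":0,"wx":0,"wy":0,"wz":0,"claw":100},{"dx":4.6,"dy":2.7,"dz":0,"wx":0,"wy":0,"wz":0,"claw":100},{"dx":4.6,"dy":2.7,"dz":0,"wx":0,"wy":0,"wz":0,"claw":100},{"dx":4.6,"dy":2.7,"dz":0,"wx":0,"wy":0,"wz":0,"claw":100},{"dx":4.6,"dy":2.7,"dz":0,"wx":0,"wy":0,"wz":0,"claw":100},{"dx":4.6,"dy":2.7,"dz":0,"wx":0,"wy":0,"wz":0,"claw":100}]' 40
python3 -m handwheel '[{"dx":0,"dy":0,"dz":3,"wx":0,"wy":0,"wz":0.09,"claw":100},{"dx":0,"dy":0,"dz":3,"wx":0,"wy":0,"wz":0.09,"claw":100},{"dx":0,"dy":0,"dz":0,"wx":0,"wy":0,"wz":0,"claw":100},{"dx":0,"dy":0,"dz":0,"wx":0,"wy":0,"wz":0,"claw":100}]' 40
python3 -c "
from h import *
to(.595,.188,.025,102)
d=cam('top')
for n,z in [('lemon',.03)]: print(n,find(n,'top',d,z))
cv2.imwrite('pics/t2.png',cv2.resize(d['frame'][120:320,200:500],None,fx=2.6,fy=2.6))
"
```

```text
clock: 14.68
position: [0.5924, 0.188, 0.2078]
tool_rot: [-3.141, 0.0, 1.967]
force: [-0.1, -0.4, -0.3]
grip_width: 0.0855
finger_force: 0.0
clock: 15.18
position: [0.5928, 0.1867, 0.1492]
tool_rot: [3.141, -0.0, 1.789]
force: [0.0, 0.1, 1.1]
grip_width: 0.0854
finger_force: 0.0
d cm [ 0.07  0.24 12.42] wz 0.009 | pos [0.5928 0.1867 0.1492] rot [ 3.141 -0.     1.789] t 15.18 w 0.0854
lemon [(0.68, [371.2, 215.7, 23.1, 22.0], [0.546, -0.229], 'minrect', [547.0, -229.0], [54.0, 55.0], 44)]
```

View pics/t2.png

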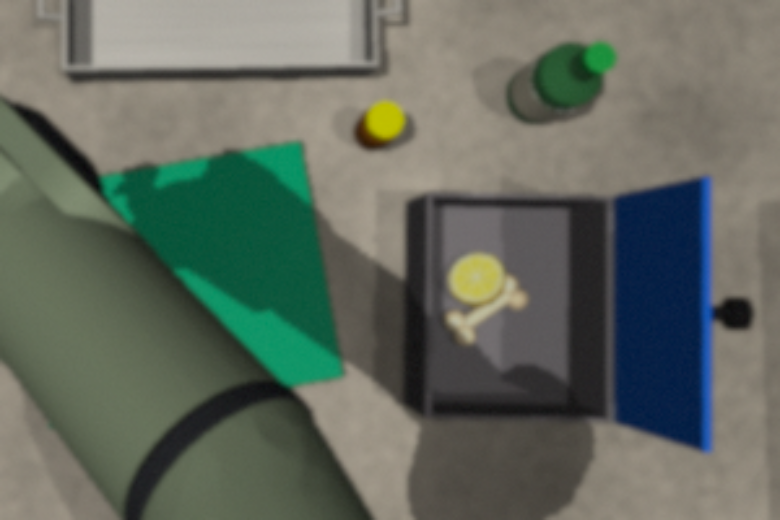

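The lemon (crop 477,277) and bone (485,310) are both inside the tub. Next is the bread.

```bash

python3 -m handwheel '[{"dx":0.1,"dy":0.2,"dz":4,"wx":0,"wy":0,"wz":0,"claw":100},{"dx":0,"dy":0,"dz":4,"wx":0,"wy":0,"wz":0,"claw":100},{"dx":0,"dy":0,"dz":3,"wx":0,"wy":0,"wz":0,"claw":100},{"dx":0,"dy":0,"dz":1.5,"wx":0,"wy":0,"wz":0,"claw":100},{"dx":0,"dy":0,"dz":0,"wx":0,"wy":0,"wz":0,"claw":100}]' 40
python3 -m handwheel '[{"dx":0,"dy":0,"dz":0,"wx":0,"wy":0,"wz":0,"claw":0},{"dx":0,"dy":0,"dz":0,"wx":0,"wy":0,"wz":0,"claw":0},{"dx":0,"dy":0,"dz":0,"wx":0,"wy":0,"wz":0,"claw":0},{"dx":0,"dy":0,"dz":0,"wx":0,"wy":0,"wz":0,"claw":0}]' 40
python3 -m handwheel '[{"dx":0,"dy":0,"dz":-3,"wx":0,"wy":0,"wz":0,"claw":0},{"dx":0,"dy":0,"dz":-5,"wx":0,"wy":0,"wz":0,"claw":0},{"dx":0,"dy":0,"dz":-5,"wx":0,"wy":0,"wz":0,"claw":0},{"dx":0,"dy":0,"dz":-5,"wx":0,"wy":0,"wz":0,"claw":0},{"dx":0,"dy":0,"dz":0,"wx":0,"wy":0,"wz":0,"claw":0}]' 40
python3 -c "
from h import *
to(.49,-.24,.2,102)"
```

```text
clock: 15.9
position: [0.5942, 0.1879, 0.0234]
tool_rot: [-3.141, -0.0, 1.787]
force: [-0.0, 0.1, -0.6]
grip_width: 0.0853
finger_force: 0.0
clock: 16.4
position: [0.5948, 0.1881, 0.0244]
tool_rot: [3.14, 0.0, 1.787]
force: [-2.0, -1.4, 8.5]
grip_width: 0.0457
finger_force: 41.1
clock: 17.02
position: [0.5957, 0.1887, 0.2075]
tool_rot: [3.135, -0.0, 1.787]
force: [-0.3, -0.3, -1.5]
grip_width: 0.0454
finger_force: 41.4
d cm [-39.61 -19.5    0.61] wz 0.006 | pos [0.5957 0.1887 0.2075] rot [ 3.135 -0.     1.787] t 17.02 w 0.0454
```

```bash

python3 -m handwheel '[{"dx":-4.95,"dy":-2.45,"dz":0,"wx":0,"wy":0,"wz":0,"claw":0},{"dx":-4.95,"dy":-2.45,"dz":0,"wx":0,"wy":0,"wz":0,"claw":0},{"dx":-4.95,"dy":-2.45,"dz":0,"wx":0,"wy":0,"wz":0,"claw":0},{"dx":-4.95,"dy":-2.45,"dz":0,"wx":0,"wy":0,"wz":0,"claw":0},{"dx":-4.95,"dy":-2.45,"dz":0,"wx":0,"wy":0,"wz":0,"claw":0},{"dx":-4.95,"dy":-2.45,"dz":0,"wx":0,"wy":0,"wz":0,"claw":0},{"dx":-4.95,"dy":-2.45,"dz":0,"wx":0,"wy":0,"wz":0,"claw":0},{"dx":-4.95,"dy":-2.45,"dz":0,"wx":0,"wy":0,"wz":0,"claw":0}]' 40
python3 -m handwheel '[{"dx":0,"dy":0,"dz":0,"wx":0,"wy":0,"wz":0,"claw":0},{"dx":0,"dy":0,"dz":0,"wx":0,"wy":0,"wz":0,"claw":0}]' 40
python3 -c "
from h import *
to(.49,-.245,.09,102)"
```

```text
clock: 18.02
position: [0.4866, -0.2426, 0.2029]
tool_rot: [-3.141, -0.0, 1.787]
force: [1.0, -0.1, -1.4]
grip_width: 0.0455
finger_force: 41.4
clock: 18.27
position: [0.4874, -0.2404, 0.2029]
tool_rot: [-3.141, -0.001, 1.787]
force: [0.9, -0.1, 0.0]
grip_width: 0.0456
finger_force: 41.4
d cm [-0.51  0.15 11.29] wz 0.006 | pos [ 0.4874 -0.2404  0.2029] rot [-3.141e+00 -1.000e-03  1.787e+00] t 18.27 w 0.0456
```

```bash

python3 -m handwheel '[{"dx":0,"dy":0,"dz":4,"wx":0,"wy":0,"wz":0,"claw":0},{"dx":0,"dy":0,"dz":4,"wx":0,"wy":0,"wz":0,"claw":0},{"dx":0,"dy":0,"dz":3,"wx":0,"wy":0,"wz":0,"claw":0},{"dx":0,"dy":0,"dz":0,"wx":0,"wy":0,"wz":0,"claw":0},{"dx":0,"dy":0,"dz":0,"wx":0,"wy":0,"wz":0,"claw":75},{"dx":0,"dy":0,"dz":0,"wx":0,"wy":0,"wz":0,"claw":75},{"dx":0,"dy":0,"dz":0,"wx":0,"wy":0,"wz":0,"claw":75}]' 40
python3 -m handwheel '[{"dx":0,"dy":0,"dz":-4,"wx":0,"wy":0,"wz":0,"claw":75},{"dx":0,"dy":0,"dz":-6,"wx":0,"wy":0,"wz":0,"claw":75},{"dx":0,"dy":0,"dz":-6,"wx":0,"wy":0,"wz":0,"claw":0},{"dx":0,"dy":0,"dz":-6,"wx":0,"wy":0,"wz":0,"claw":0},{"dx":0,"dy":0,"dz":-6,"wx":0,"wy":0,"wz":0,"claw":0},{"dx":0,"dy":0,"dz":-6,"wx":0,"wy":0,"wz":0,"claw":0},{"dx":0,"dy":0,"dz":0,"wx":0,"wy":0,"wz":0,"claw":0}]' 40
python3 -c "
from h import *
to(.45,-.43,.4,90)
d=cam('top');cv2.imwrite('pics/t3.png',cv2.resize(d['frame'][120:320,200:500],None,fx=2.6,fy=2.6))
d=cam('scene');cv2.imwrite('pics/s3.png',d['frame'])
for n in ('bread','bone','lemon'): print(n,find(n,'scene',d,.03))"
```

```text
clock: 19.15
position: [0.4879, -0.2411, 0.0941]
tool_rot: [3.141, 0.001, 1.787]
force: [0.3, 0.1, 0.6]
grip_width: 0.0645
finger_force: 0.0
clock: 20.02
position: [0.4886, -0.2407, 0.4378]
tool_rot: [3.136, 0.004, 1.787]
force: [-0.1, 0.1, -2.0]
grip_width: 0.0002
finger_force: 0.0
d cm [-17.64  -7.85   3.82] wz 0.216 | pos [ 0.4886 -0.2407  0.4378] rot [3.136 0.004 1.787] t 20.02 w 0.0002
bread [(0.71, [155.1, 217.5, 30.2, 28.9], [0.447, -0.251], 'minrect', [447.0, -250.0], [57.0, 82.0], 14), (0.27, [343.3, 108.2, 67.9, 68.1], [0.494, 0.419], 'minrect', [479.0, 417.0], [309.0, 48.0], 1)]
bone [(0.64, [170.1, 238.1, 28.6, 31.6], [0.522, -0.244], 'minrect', [522.0, -241.0], [39.0, 91.0], 33)]
lemon [(0.97, [183.6, 244.5, 23.0, 21.4], [0.546, -0.229], 'minrect', [546.0, -229.0], [63.0, 56.0], 14), (0.66, [87.4, 175.5, 68.5, 116.8], [0.38, -0.36], 'minrect', [370.0, -377.0], [421.0, 84.0], 3)]
```

View pics/s3.png

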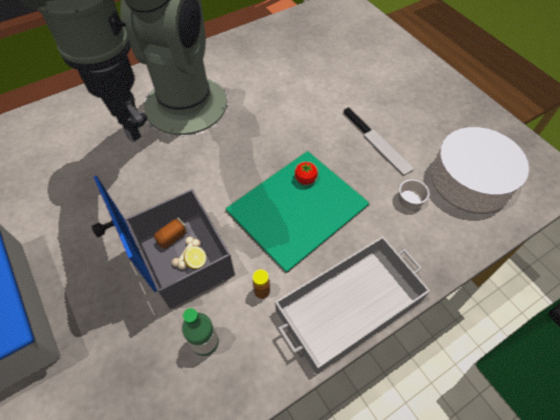

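All three scraps are in the tub: bread at (170,232), bone (187,252), lemon (195,258). The tomato is still on the board. Now I'll go over the lid to its outer side.

```bash

python3 -m handwheel '[{"dx":-3.55,"dy":-1.6,"dz":0,"wx":0,"wy":0,"wz":0,"claw":0},{"dx":-3.55,"dy":-1.6,"dz":0,"wx":0,"wy":0,"wz":0,"claw":0},{"dx":-3.55,"dy":-1.6,"dz":0,"wx":0,"wy":0,"wz":0,"claw":0},{"dx":-3.55,"dy":-1.6,"dz":0,"wx":0,"wy":0,"wz":0,"claw":0},{"dx":-3.55,"dy":-1.6,"dz":0,"wx":0,"wy":0,"wz":0,"claw":0},{"dx":0,"dy":0,"dz":0,"wx":0,"wy":0,"wz":0.11,"claw":0},{"dx":0,"dy":0,"dz":0,"wx":0,"wy":0,"wz":0.11,"claw":0},{"dx":0,"dy":0,"dz":0,"wx":0,"wy":0,"wz":0,"claw":0}]' 40
python3 -c "
from h import *
to(.45,-.43,.25,90)"
```

```text
clock: 21.28
position: [0.4474, -0.4313, 0.4324]
tool_rot: [-3.141, -0.001, 1.567]
force: [-0.1, 0.4, 0.3]
grip_width: -0.0
finger_force: 0.0
d cm [ 0.11  0.28 18.24] wz -0.003 | pos [ 0.4474 -0.4313  0.4324] rot [-3.141e+00 -1.000e-03  1.567e+00] t 21.27 w -0.0
```

```bash

python3 -m handwheel '[{"dx":0.1,"dy":0,"dz":4.3,"wx":0,"wy":0,"wz":0,"claw":0},{"dx":0,"dy":0,"dz":4.3,"wx":0,"wy":0,"wz":0,"claw":0},{"dx":0,"dy":0,"dz":4.3,"wx":0,"wy":0,"wz":0,"claw":0},{"dx":0,"dy":0,"dz":4.3,"wx":0,"wy":0,"wz":0,"claw":0},{"dx":3,"dy":0,"dz":0,"wx":0,"wy":0,"wz":0,"claw":0},{"dx":2.5,"dy":0,"dz":0,"wx":0,"wy":0,"wz":0,"claw":0},{"dx":0,"dy":0,"dz":0,"wx":0,"wy":0,"wz":0,"claw":0}]' 40
python3 -m handwheel '[{"dx":1,"dy":0,"dz":0,"wx":0,"wy":0,"wz":0,"claw":0},{"dx":1,"dy":0,"dz":0,"wx":0,"wy":0,"wz":0,"claw":0},{"dx":1.5,"dy":0,"dz":0,"wx":0,"wy":0,"wz":0,"claw":0},{"dx":1.5,"dy":0,"dz":0.3,"wx":0,"wy":0,"wz":0,"claw":0}]' 40
python3 -c "
from h import *
to(.45,-.319,.257,90)
d=cam('scene');cv2.imwrite('pics/s4.png',cv2.resize(d['frame'][80:340,0:300],None,fx=2,fy=2))"
```

```text
clock: 22.15
position: [0.448, -0.3737, 0.2612]
tool_rot: [-3.141, -0.0, 1.572]
force: [0.1, -0.0, 0.4]
grip_width: 0.0
finger_force: 0.0
clock: 22.65
position: [0.448, -0.3244, 0.2584]
tool_rot: [3.141, 0.0, 1.567]
force: [0.1, -1.1, 0.5]
grip_width: 0.0002
finger_force: 0.7
d cm [0.54 0.2  0.14] wz -0.004 | pos [ 0.448  -0.3244  0.2584] rot [3.141 0.    1.567] t 22.65 w 0.0002
```

View pics/s4.png

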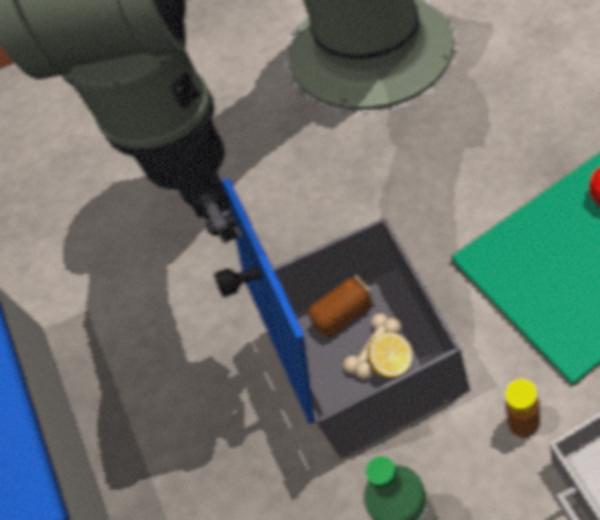

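The finger is on the lid's outer face beside the knob (crop 228,280), and the lid has started to tip. I'll follow the arc down.

```bash

python3 -m handwheel '[{"dx":2.2,"dy":0,"dz":0.6,"wx":0,"wy":0,"wz":0,"claw":0},{"dx":2.0,"dy":0,"dz":0.7,"wx":0,"wy":0,"wz":0,"claw":0},{"dx":1.6,"dy":0,"dz":1.0,"wx":0,"wy":0,"wz":0,"claw":0},{"dx":1.4,"dy":0,"dz":1.1,"wx":0,"wy":0,"wz":0,"claw":0}]' 40
python3 -m handwheel '[{"dx":1.2,"dy":0,"dz":1.4,"wx":0,"wy":0,"wz":0,"claw":0},{"dx":1.1,"dy":0,"dz":1.4,"wx":0,"wy":0,"wz":0,"claw":0},{"dx":0.9,"dy":0,"dz":1.6,"wx":0,"wy":0,"wz":0,"claw":0},{"dx":0.7,"dy":0,"dz":1.7,"wx":0,"wy":0,"wz":0,"claw":0},{"dx":0,"dy":0,"dz":0,"wx":0,"wy":0,"wz":0,"claw":0}]' 40
python3 -c "
from h import *
to(.45,-.207,.128,90)"
```

```text
clock: 23.2
position: [0.4482, -0.2524, 0.2236]
tool_rot: [3.142, -0.0, 1.567]
force: [0.0, -0.6, 0.7]
grip_width: -0.0
finger_force: 0.5
clock: 23.82
position: [0.4477, -0.2135, 0.1619]
tool_rot: [-3.139, -0.001, 1.568]
force: [-0.6, 0.3, -0.4]
grip_width: 0.0
finger_force: 0.0
d cm [0.65 0.23 3.39] wz -0.003 | pos [ 0.4477 -0.2135  0.1619] rot [-3.139e+00 -1.000e-03  1.568e+00] t 23.82 w 0.0
```

```bash

python3 -m handwheel '[{"dx":0.3,"dy":0,"dz":1.2,"wx":0,"wy":0,"wz":0,"claw":0},{"dx":0.3,"dy":0,"dz":1.0,"wx":0,"wy":0,"wz":0,"claw":0},{"dx":0,"dy":0,"dz":0.7,"wx":0,"wy":0,"wz":0,"claw":0},{"dx":0,"dy":0,"dz":0.4,"wx":0,"wy":0,"wz":0,"claw":0},{"dx":0,"dy":0,"dz":0.1,"wx":0,"wy":0,"wz":0,"claw":0},{"dx":0,"dy":0,"dz":0,"wx":0,"wy":0,"wz":0,"claw":0}]' 40
python3 -c "
from h import *
to(.45,-.207,.128,90)
d=cam('scene');cv2.imwrite('pics/s5.png',cv2.resize(d['frame'][80:340,0:300],None,fx=2,fy=2))"
```

```text
clock: 24.58
position: [0.4484, -0.2085, 0.1293]
tool_rot: [3.141, 0.0, 1.567]
force: [-0.1, -0.3, -0.9]
grip_width: 0.0002
finger_force: 0.0
d cm [0.15 0.15 0.13] wz -0.004 | pos [ 0.4484 -0.2085  0.1293] rot [3.141 0.    1.567] t 24.57 w 0.0002
```

View pics/s5.png

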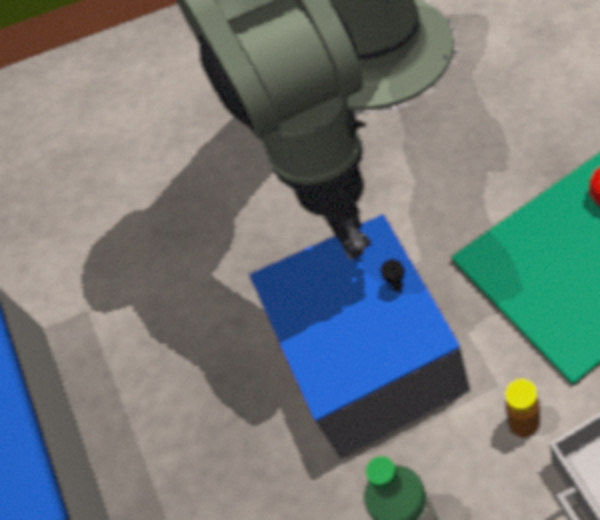

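The lid lies almost flat on the rim, with its knob at crop (392,275). I'll press until the force shows it has met the rim.

```bash

python3 -m handwheel '[{"dx":0,"dy":0,"dz":0.2,"wx":0,"wy":0,"wz":0,"claw":0},{"dx":0,"dy":0,"dz":0.2,"wx":0,"wy":0,"wz":0,"claw":0},{"dx":0,"dy":0,"dz":0,"wx":0,"wy":0,"wz":0,"claw":0}]' 40
```

```text
clock: 25.0
position: [0.4489, -0.2086, 0.1277]
tool_rot: [3.14, 0.002, 1.567]
force: [-16.7, 6.4, 60.2]
grip_width: -0.0001
finger_force: 30.3
```

Firm contact at z = 0.1277 with 60 N, so the lid is on the rim. Retreating straight up.

```bash

python3 -m handwheel '[{"dx":0,"dy":0,"dz":-2,"wx":0,"wy":0,"wz":0,"claw":0},{"dx":0,"dy":0,"dz":-5,"wx":0,"wy":0,"wz":0,"claw":0},{"dx":0,"dy":0,"dz":-5,"wx":0,"wy":0,"wz":0,"claw":0},{"dx":0,"dy":0,"dz":-5,"wx":0,"wy":0,"wz":0,"claw":0},{"dx":0,"dy":0,"dz":-5,"wx":0,"wy":0,"wz":0,"claw":0},{"dx":0,"dy":0,"dz":0,"wx":0,"wy":0,"wz":0,"claw":0},{"dx":0,"dy":0,"dz":0,"wx":0,"wy":0,"wz":0,"claw":0}]' 40
python3 -c "
from h import *
d=cam('scene');cv2.imwrite('pics/s6.png',d['frame'])"
```

```text
clock: 25.88
position: [0.4481, -0.2085, 0.3449]
tool_rot: [-3.141, 0.0, 1.567]
force: [0.2, -0.6, 0.2]
grip_width: -0.0002
finger_force: 0.0
```

View pics/s6.png

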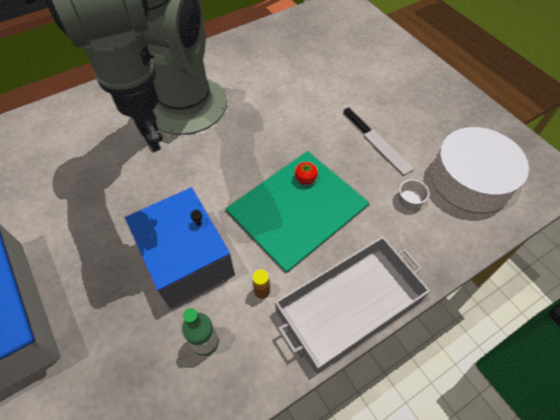

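The lid is shut flat (knob at 196,216), the tomato is still on the board at (306,173), and everything else is where it was. Handing in.

```bash
python3 -c "
from h import *
print(job_done())"
```

```text
the job is handed in; nothing more can be done
None
```

The lemon, bone and bread are in the tub with its lid pressed shut, the tomato is still on the board, nothing else was disturbed, and I handed the job in at about 26 s; no verdict came back.

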